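Cock the spring nut cracker and load a walnut

ROBOT

A 6-joint arm with a two-finger parallel gripper is mounted at the origin on the work surface. World frame = base frame: x ahead of the robot, y to its left, z up, the work surface at z = 0. Lengths are in m, angles in rad, forces in N, time in s.
With the tool pointing down it reaches from about 0.4 to 0.925 m from the base axis. Payload 12.5 kg.
Tool frame: the origin (TCP) lies on the centre line of the jaws, within the pads' length; the fingertips stand 17 mm ahead of it and the grasp point (between the pads) lies 2 mm behind it (tips_ahead is the distance from the TCP to the fingertips, in m); z points along the fingers, y is the line along which they close (so a half turn about z gives the same grasp; the last joint's range is limited). The gripper opens to 95 mm and grips with 3 to 60 N. Pads are 20 mm wide; open, the fingers measure 119 mm over their backs; the gripper's body (75 mm by 180 mm) begins 59 mm behind the grasp point.
Start: joints at [1.059, 0.491, 1.559, -0, 1.092, -0.106], TCP at [0.247, 0.574, 0.212] pointing down, gripper open.
Joint ranges: [-3.1, 3.1], [-0.84, 2.19], [0.05, 2.79], [-1.13, 4.28], [0.06, 2.93], [-2.69, 2.69]. Speed limits (rad/s): [2.22, 2.22, 2.79, 3.14, 3.14, 3.14].

INTERFACE

Orientations are given as a unit quaternion [x, y, z, w].
In Python, from cell import * gives the robot as it stands.
- The arm moves only by the shell command python3 -m creep 'ROWS' [OPENING]. ROWS is rows parted by semicolons, their numbers by spaces, 1 to 20 of them, each of 6 numbers: dx, dy, dz in m, then a rotation vector rx, ry, rz in rad; each row is the pose to reach, as a shift and turn from the pose commanded when the command began, along the tool's axes at that moment; what a row does not reach only later rows make up. A row lasts 1/8 s, in which the tool goes at most 0.0625 m and 0.188 rad, less where a joint would pass 70% of its speed; a pose out of reach is approached as far as the arm can. OPENING is the opening from 0.0 (shut) to 1.0 (fully open), set as the command begins (- or left out keeps the last). The fingers move at their own pace and stop on an object; the grip force is fixed at half the most. Time passes only in rows, so rows that do not move let the fingers close. It prints the time, the measured TCP pose, the force, the opening and the grip force at its end.
- get_state(): the state, without advancing time (a new reading comes with each control period).
- capture(name): name is "scene" or "top" or "wrist"; returns the picture (400x640x3 uint8, red, green, blue); there is no depth.
- camera_info(name): a dict with "camera_matrix" (3x3 intrinsics, pixels), "position" and "attitude" of the camera in the world. Camera axes: x right, y down, z forward; pixel columns grow to the right and rows downward; lengths in m; the calibration is good to about 2 mm. The wrist camera is an equidistant fisheye: a pixel r from the principal point sees the ray r / f radians off the axis. A picture is of the moment at which its call begins: read the wrist's pose just before it. camera_info takes no time and is no camera call; for the wrist camera it gives the pose at the moment of the call.
- hand_in(): hands the job in; it is judged then, once.
Trained networks look in the newest picture that a camera, given by its name, has taken for a name from the list of things; names that differ only in an ending like _2 or _b are one class to them, and where a whole thing is asked for, a point or a joint stands for the part that bears it (a point fixed in the world has none). Each returns a list of dicts, best first, with "confidence" (0 to 1); they miss things now and then, are a little off and sometimes report something else, mostly with a low value. They report only what shows in the picture. A call takes as long as a camera call. They do not tell look-alikes from the thing itself.
- search_frame(label, camera): "location" ([column, row] in pixels, amid what is visible of it).
- spot_point(label, camera): "location" ([column, row] in pixels: a listed point, or the origin of a listed thing).
The state is a dict: "clock": time; "joints": joint angles; "dq": joint speeds; "effort": joint torques, N m; "ee_pos": TCP position; "ee_rot": TCP orientation; "contact_force": force on the tool from outside, world axes, zero at the start; "torque": the same for the moment, N m; "finger_gap": opening from 0.0 (shut) to 1.0 (fully open); "finger_force": force on a finger pad.
Only numpy, scipy, OpenCV 4.12 (cv2) and the standard library are available. Lean on these libraries where they do the work, as an engineer would, in place of code of your own. Each camera call takes 0.05 s, during which the arm holds its last target. There are 200 camera calls.

TASK

Get the stall's nut cracker ready for its next nut: draw the sprung hammer arm back by its handle until it goes past the catch, without ramming it against the stop, and ease it back gently until the catch holds it and you can let go. Then stand the walnut upright in the round nest where the hammer was resting. The hammer must never snap forward, and the bowl, jar, cup and spoon stay where they are.

Things in the scene. Friction and masses are not known exactly. Their poses are not given: they have to be found in the camera images.
- hub (a point): Pivot of the sprung arm: a steel hub 38 mm across on a pale wooden board (280 x 310 mm, 22 mm thick, fixed; top at z = 22 mm). The point is on the vertical pivot axis, at the board's top. Its axes are the board's: at yaw 0 x points away from the robot. In all entries directions are as seen from above.
- nest (a point): Centre of the nest at board top (z = 22 mm): a wooden ring 41 mm inside, 52 outside, 6 high, 140 mm from the hub, 70 deg counter-clockwise from board x. On its clockwise side stands a steel anvil, 26 mm wide along the radius, 34 high, face 18 mm from the centre. At rest the hammer head hangs 8 mm over the board right above the nest, so it is free only while the arm is drawn.
- handle (a point): Point on the handle at z = 90 mm: an upright round wooden post 16 mm across, z 60 to 108 mm, on the hammer head (30 mm along the arm, 26 across, z 30 to 60), 140 mm from the hub axis. The point's x points outward along the arm. Nothing else on the cracker is higher than 64 mm. The arm's spring pulls 5 N at the handle at rest, 8.4 N more per rad drawn.
- hammer (a joint): Angle of the arm about the hub, rad: 0 at rest, over the nest; it grows as the arm is drawn back counter-clockwise (at board yaw 0 towards the robot). The catch is set differently each time: the arm hooks at some angle between 0.64 and 0.92 and meets a steel stop 0.035 rad (5 mm at the handle) later. Neither is measured: find them by feel. Not hooked, the arm springs back to 0.
- tip (a point): Steel pin at the arm's tip, 8 mm across, z 30 to 46 mm, 165 mm from the hub axis. Drawn back, it pushes a light brass pawl aside over the last 0.2 rad (about 1 N extra), passes its end, and when eased back rests against it: the pull on the handle falls to none. The pawl (z 32 to 44) and its tail lie just beyond the tip's path; pushed outward, even lightly, it fires the arm.
- buffer: Rubber buffer on the counter-clockwise side of the arm, 12 mm across, 6 thick, 100 mm from the hub axis, z = 38 mm; it is what meets the stop. From there the pull at the handle climbs steeply above the spring's (8 N per mm of buffer squeeze). It bears up to 16 N (11 N at the handle beyond the spring's pull). Origin: its face on the arm.
- nut: A walnut standing on its flattened end on the table to the right of the board: 34 mm across at its widest (15 to 23 mm above its underside), 38 mm tall, 14 g. Origin: centre of its underside.
- bowl: Bystander: a steel bowl, 130 mm across, 55 mm high. Origin: centre of its underside.
- jar: Bystander: a glass jar with a steel cap, 56 mm across, 85 mm high. Origin: centre of its underside.
- woodcup: Bystander: a wooden cup, 68 mm across, 60 mm high. Origin: centre of its underside.
- spoon: Bystander: a spoon with a wooden handle lying on the table, about 200 mm long. Origin: under its middle.
Not all that is in view belongs to the job. Several things have the shape of the nut; the one meant has the colours described above.

How it is judged:
On the way, in this order (a step that is already met when the one before it is completed fails the run):
1. the arm is drawn and stays hooked with the handle let go (tool at least 60 mm from it) (value of joint hammer above 0.55 rad and distance between the grasp point and handle above 0.06 m), for 0.2 s.
2. the walnut stands in the nest (horizontal distance between nut and nest below 0.006 m and z of nut in the frame of nest below 0.005 m and angle between nut's own z axis and vertical below 0.25 rad and value of joint hammer above 0.55 rad), for 0.1 s.
At the end, for the whole second after the job is handed in: The hammer arm stays hooked by the catch (angle above 0.55 rad) and the walnut stands at rest in the nest: within 6 mm of its centre, its underside within 5 mm of the board's top, tilted less than 0.25 rad (all of step 2 and z of nut in the frame of nest above -0.004 m and linear speed of nut below 0.03 m/s); the robot touches nothing.
It fails at once if the hammer arm snaps forward (faster than 2.5 rad/s) (velocity of joint hammer below -2.5 rad/s).
It fails at once if the arm's buffer is rammed against the stop (over 16 N) (contact force between buffer and anything else above 16 N).
It fails at once if a bystander is moved by more than 30 mm (distance of any of bowl, jar, woodcup, spoon from where it was at the start of the episode above 0.03 m).
It also fails if it takes over 72 s, if anything falls off the work surface, if the arm or the gripper's body presses on something with over 40 N, if the wrist force passes 120 N, or if a joint passes its speed limit or range.

## Working session

There is one attempt and no reset: what is moved stays moved. The work goes in short steps, Python scripts to look and compute and a shell command to move; the robot and the scene stay as the last step left them, time stands still between calls to the robot, and variables do not carry over. Pictures are saved under pics/ and viewed, at most 10 in all, crops included, and the job is handed in when it is done.

```bash
ls; mkdir -p pics; cat > h.py <<'E'
from cell import *
import numpy as np, cv2
from scipy.spatial.transform import Rotation as R
def rot(a):
    a=np.array(a,float)
    return a if a.shape==(3,3) else R.from_quat(a).as_matrix()
def ray(cam,px,ci=None):
    ci=ci or camera_info(cam); K=np.array(ci["camera_matrix"])
    d=np.array([(px[0]-K[0,2])/K[0,0],(px[1]-K[1,2])/K[1,1]])
    if cam=="wrist":
        r=np.linalg.norm(d); v=np.r_[d/max(r,1e-9)*np.sin(r),np.cos(r)]
    else: v=np.r_[d,1]
    v=rot(ci["attitude"])@(v/np.linalg.norm(v)); return np.array(ci["position"]),v
def atz(cam,px,z,ci=None):
    p,v=ray(cam,px,ci); return p+v*(z-p[2])/v[2]
def tri(*rs):
    A=0;b=0
    for p,v in rs:
        M=np.eye(3)-np.outer(v,v);A=A+M;b=b+M@p
    x=np.linalg.solve(A,b); return x,[round(float(np.linalg.norm((np.eye(3)-np.outer(v,v))@(x-p)))*1000,1) for p,v in rs]
def save(im,n): cv2.imwrite("pics/"+n,cv2.cvtColor(np.asarray(im),cv2.COLOR_RGB2BGR))
def proj(cam,X,ci=None):
    ci=ci or camera_info(cam);K=np.array(ci["camera_matrix"])
    c=rot(ci["attitude"]).T@(np.array(X)-ci["position"])
    if cam=="wrist":
        r=np.linalg.norm(c[:2]);t=np.arctan2(r,c[2]);d=c[:2]/max(r,1e-9)*t
    else: d=c[:2]/c[2]
    return [K[0,0]*d[0]+K[0,2],K[1,1]*d[1]+K[1,2]]
E
python3 - <<'E'
from h import *
np.set_printoptions(precision=4,suppress=True)
s=get_state(); print({k:np.round(v,3) for k,v in s.items()})
ims=[]
for c in ["scene","top"]:
    im=capture(c); ims.append(im)
    save(im,c+"0.png")
    ci=camera_info(c); print(c,ci)
    for l in ["hub","nest","handle","tip","nut","bowl","jar","woodcup"]:
        print(c,l,[(np.round(d["location"],1).tolist(),round(d["confidence"],2)) for d in spot_point(l,c)][:5])
E
```

```text
pics
{'clock': np.float64(0.0), 'joints': array([ 1.059,  0.492,  1.559, -0.   ,  1.092, -0.106]), 'dq': array([ 0.001, -0.   , -0.   , -0.003, -0.   , -0.   ]), 'effort': array([ -0.003, -61.265, -25.818,   0.069,   0.048,  -0.   ]), 'ee_pos': array([0.247, 0.574, 0.211]), 'ee_rot': array([ 0.202,  0.979, -0.001, -0.   ]), 'contact_force': array([-0.221, -0.045,  0.013]), 'torque': array([-0.012, -0.003, -0.015]), 'finger_force': np.float64(0.0), 'finger_gap': np.float64(1.002)}
scene {'camera_matrix': array([[389.4358,   0.    , 314.502 ],
       [  0.    , 389.4358, 197.4748],
       [  0.    ,   0.    ,   1.    ]]), 'position': array([ 1.0986, -0.8585,  0.8745]), 'attitude': array([ 0.8525,  0.2668, -0.1313, -0.43  ])}
scene hub [([297.9, 221.0], 0.74)]
scene nest [([340.8, 217.4], 0.97)]
scene handle [([340.5, 203.7], 0.89), ([342.2, 220.4], 0.39), ([309.3, 296.2], 0.33)]
scene tip [([347.5, 213.8], 0.8)]
scene nut [([253.1, 259.0], 0.61), ([291.4, 273.9], 0.56), ([266.2, 271.9], 0.46)]
scene bowl [([369.3, 158.9], 0.63), ([307.7, 299.1], 0.51)]
scene jar [([397.6, 182.8], 0.67)]
scene woodcup [([304.7, 298.5], 0.9)]
top {'camera_matrix': array([[422.7407,   0.    , 312.801 ],
       [  0.    , 422.7407, 197.2246],
       [  0.    ,   0.    ,   1.    ]]), 'position': array([0.3786, 0.0151, 1.1909]), 'attitude': array([-0.7014,  0.7112, -0.0289,  0.0375])}
top hub [([347.5, 190.1], 0.59)]
top nest [([306.6, 160.4], 0.67)]
top handle [([302.5, 157.0], 0.62)]
top tip [([297.1, 150.7], 0.81)]
top nut [([411.2, 158.3], 0.46), ([418.5, 188.1], 0.44), ([411.7, 208.1], 0.44)]
top bowl [([159.1, 209.6], 0.59), ([417.3, 186.0], 0.34)]
top jar [([181.5, 147.9], 0.88)]
top woodcup [([422.7, 129.6], 0.73)]
```

```bash
python3 - <<'E'
from h import *
np.set_printoptions(precision=4,suppress=True)
T=lambda a,b:tri(ray("scene",a),ray("top",b))
for n,a,b in [("hub",[297.9,221],[347.5,190.1]),("nest",[340.8,217.4],[306.6,160.4]),("handle",[340.5,203.7],[302.5,157]),("tip",[347.5,213.8],[297.1,150.7]),("bowl",[369.3,158.9],[159.1,209.6]),("jar",[397.6,182.8],[181.5,147.9]),("cup",[304.7,298.5],[422.7,129.6])]:
    print(n,T(a,b))
for a in [[253.1,259],[291.4,273.9],[266.2,271.9]]: print("nut s",atz("scene",a,0))
for a in [[411.2,158.3],[418.5,188.1],[411.7,208.1]]: print("nut t",atz("top",a,0))
a=cv2.imread("pics/scene0.png")[120:350,180:480];b=cv2.imread("pics/top0.png")[90:270,120:480]
a=cv2.resize(a,None,fx=1.3,fy=1.3,interpolation=3);b=cv2.resize(b,None,fx=1.65,fy=1.65,interpolation=3)
w=max(a.shape[1],b.shape[1]);p=lambda i:cv2.copyMakeBorder(i,0,0,0,w-i.shape[1],0)
o=np.vstack([p(b),p(a)]);print(o.shape,b.shape);cv2.imwrite("pics/v1.png",o)
E
```

```text
hub (array([ 0.5005, -0.0701,  0.0445]), [5.6, 5.6])
nest (array([0.5917, 0.0442, 0.0254]), [0.4, 0.4])
handle (array([0.588 , 0.0512, 0.0792]), [4.4, 4.4])
tip (array([0.6119, 0.066 , 0.0375]), [6.8, 6.8])
bowl (array([0.468 , 0.4679, 0.0057]), [7.8, 7.8])
jar (array([ 0.6411,  0.4084, -0.0155]), [1.2, 1.2])
cup (array([ 0.6802, -0.2894, -0.0009]), [1.1, 1.1])
nut s [ 0.4593 -0.2586  0.    ]
nut s [ 0.594  -0.2394 -0.    ]
nut s [ 0.5273 -0.2763  0.    ]
nut t [ 0.5981 -0.2527  0.    ]
nut t [ 0.5125 -0.2703  0.    ]
nut t [ 0.4562 -0.2491  0.    ]
(596, 594, 3) (297, 594, 3)
```

View pics/v1.png

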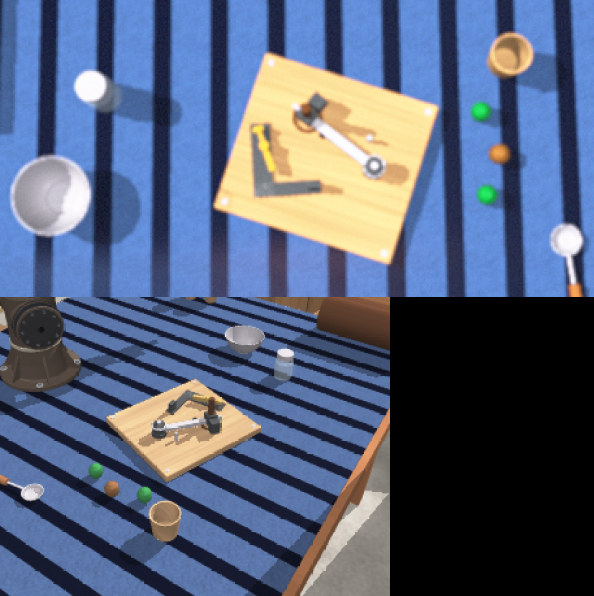

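The picture shows three nut-shaped things: green at top (411,158), brown at top (422,183) / scene (265,267), and green at top (415,208). The walnut is the brown one in the middle. The arm rests up-left of the hub, at top (347,190). The brass pawl is to the left on the grey bracket, at top (280,180). Next I'll move the wrist camera above the board.

```bash
python3 - <<'E'
from h import *
s=get_state();Rm=R.from_quat(s["ee_rot"]).as_matrix();print(Rm.round(3))
print("d",Rm.T@(np.array([.54,-.03,.33])-s["ee_pos"]))
ci=camera_info("wrist");print(ci); print("cam in tool",Rm.T@(np.array(ci["position"])-s["ee_pos"]),(Rm.T@rot(ci["attitude"])).round(3))
b=[[120+x/1.65,90+y/1.65] for x,y in [(266,54),(438,105),(390,263),(217,208)]]
P=np.array([atz("top",p,.022) for p in b]);print(P.round(4),P.mean(0))
for i in range(4):
    e=P[(i+1)%4]-P[i];print(np.linalg.norm(e),np.degrees(np.arctan2(e[1],e[0])))
E
```

```text
[[-0.919  0.395  0.   ]
 [ 0.395  0.919  0.   ]
 [-0.     0.    -1.   ]]
d [-0.50800644 -0.439416   -0.11846367]
{'camera_matrix': array([[309.70691629,   0.        , 318.68341744],
       [  0.        , 309.70691629, 198.6349435 ],
       [  0.        ,   0.        ,   1.        ]]), 'position': array([0.1690908 , 0.6074272 , 0.38467026]), 'attitude': array([0.8252262 , 0.54414943, 0.08280597, 0.12667397])}
cam in tool [ 8.43896270e-02 -1.47831718e-04 -1.73110589e-01] [[ 0.001 -0.954 -0.299]
 [ 1.     0.001 -0.001]
 [ 0.001 -0.299  0.954]]
[[ 0.7017  0.115   0.022 ]
 [ 0.6084 -0.1764  0.022 ]
 [ 0.3435 -0.089   0.022 ]
 [ 0.4389  0.1991  0.022 ]] [0.52312857 0.01217339 0.022     ]
0.3059839513893389 -107.7473114510798
0.27900120004409035 161.73947119558795
0.30344413612354915 71.66499106693708
0.2758775636544605 -17.735534668069352
```

```bash
r="-0.495 -0.434 -0.069 0 0 1.83"; python3 -m creep '-0.05 -0.045 -0.05 0 0 0.15; -0.495 -0.434 -0.069 0 0 1.83; -0.495 -0.434 -0.069 0 0 1.83; -0.495 -0.434 -0.069 0 0 1.83; -0.495 -0.434 -0.069 0 0 1.83; -0.495 -0.434 -0.069 0 0 1.83; -0.495 -0.434 -0.069 0 0 1.83; -0.495 -0.434 -0.069 0 0 1.83; -0.495 -0.434 -0.069 0 0 1.83; -0.495 -0.434 -0.069 0 0 1.83; -0.495 -0.434 -0.069 0 0 1.83; -0.495 -0.434 -0.069 0 0 1.83; -0.495 -0.434 -0.069 0 0 1.83; -0.495 -0.434 -0.069 0 0 1.83; -0.495 -0.434 -0.069 0 0 1.83' 0.32
cat > w.py <<'E'
from h import *
import sys,json
np.set_printoptions(precision=4,suppress=True)
n=sys.argv[1];s=get_state();ci=camera_info("wrist");im=capture("wrist");save(im,n+".png")
print(s["clock"],s["ee_pos"],R.from_quat(s["ee_rot"]).as_euler("xyz").round(3),np.round(s["joints"],2),np.round(s["contact_force"],2))
d={"ci":{k:np.array(v).tolist() for k,v in ci.items()}}
for l in sys.argv[2:]:
    r=spot_point(l,"wrist")[:4]; d[l]=[np.round(x["location"],1).tolist() for x in r]
    print(l,[(np.round(x["location"],1).tolist(),round(x["confidence"],2)) for x in r])
json.dump(d,open(n+".json","w"))
E
python3 w.py w1 hub nest handle tip nut buffer
```

```text
clock: 2.78
ee_pos: [0.5299, -0.019, 0.2807]
ee_rot: [0.899, 0.438, 0.0, 0.0]
contact_force: [0.5, -0.0, 0.4]
finger_gap: 0.317
finger_force: 0.0
2.775 [ 0.5299 -0.019   0.2807] [ 3.141 -0.     0.907] [-0.16  0.29  1.69  0.    1.16  0.5 ] [ 0.5  -0.05  0.39]
hub [([321.6, 200.4], 0.61)]
nest [([322.8, 102.1], 0.93)]
handle [([324.2, 100.5], 0.69)]
tip [([326.5, 80.1], 0.83)]
nut [([431.6, 245.5], 0.85), ([483.0, 229.5], 0.65)]
buffer [([317.7, 131.5], 0.46)]
```

View pics/w1.png

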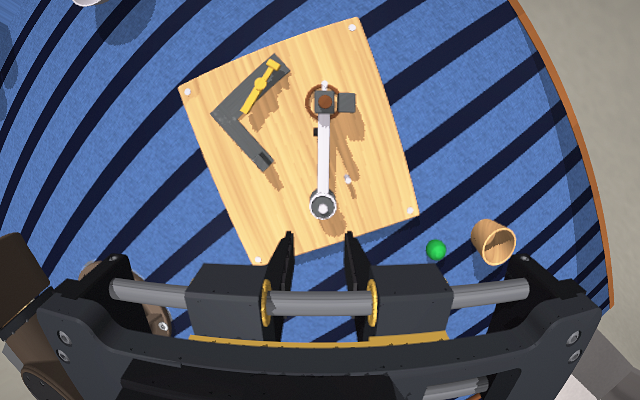

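The wrist view shows the arm pointing up the picture: hub at (322,206), handle top at (325,101), anvil at (346,102) and pawl at (265,75). The stop bracket ends near (267,160). Next I'll fuse the views.

```bash
python3 - <<'E'
from h import *
import json
np.set_printoptions(precision=4,suppress=True)
d=json.load(open("w1.json"));ci=d["ci"]
W=lambda p:ray("wrist",p,ci)
for z in(.06,.09,.108):print("handle",z,atz("wrist",[324.5,101],z,ci))
for z in(.022,.05,.064):print("hub w",z,atz("wrist",[322,206.5],z,ci),"t",atz("top",[346.7,190.3],z))
print("nest",atz("wrist",[322.8,102.1],.022,ci),atz("scene",[340.8,217.4],.022),atz("top",[306.6,160.4],.022))
print("hub tri",tri(W([322,206.5]),ray("top",[346.7,190.3])))
print("hub net tri",tri(W([321.6,200.4]),ray("top",[347.5,190.1]),ray("scene",[297.9,221])))
print("handle tri",tri(W([324.2,100.5]),ray("top",[302.5,157]),ray("scene",[340.5,203.7])))
print("nest tri",tri(W([322.8,102.1]),ray("top",[306.6,160.4]),ray("scene",[340.8,217.4])))
E
```

```text
handle 0.06 [0.5913 0.0463 0.06  ]
handle 0.09 [0.5906 0.0464 0.09  ]
handle 0.108 [0.5902 0.0464 0.108 ]
hub w 0.022 [ 0.4959 -0.0722  0.022 ] t [ 0.5068 -0.0659  0.022 ]
hub w 0.05 [ 0.5015 -0.0644  0.05  ] t [ 0.5038 -0.064   0.05  ]
hub w 0.064 [ 0.5043 -0.0605  0.064 ] t [ 0.5022 -0.063   0.064 ]
nest [0.5894 0.0464 0.022 ] [0.5894 0.0474 0.022 ] [0.5927 0.0445 0.022 ]
hub tri (array([ 0.5029, -0.0632,  0.0558]), [0.4, 0.4])
hub net tri (array([ 0.501 , -0.0658,  0.0391]), [6.5, 4.6, 8.8])
handle tri (array([0.5893, 0.0492, 0.0808]), [2.7, 5.1, 4.5])
nest tri (array([0.5908, 0.0453, 0.0244]), [1.8, 1.7, 0.3])
```

```bash
python3 -m creep '0.045 0.004 0.03 0 0 0;0.0886 0.0071 0.07 0 0 0;0.0886 0.0071 0.13 0 0 0;0.0886 0.0071 0.145 0 0 0;0.0886 0.0071 0.145 0 0 0;0.0886 0.0071 0.145 0 0 0'
python3 w.py w2 handle nut
python3 -c "
import cv2;i=cv2.imread('pics/w2.png')[100:320,200:460];cv2.imwrite('pics/w2c.png',cv2.resize(i,None,fx=2.5,fy=2.5,interpolation=2))"
```

```text
clock: 3.88
ee_pos: [0.5914, 0.0451, 0.1378]
ee_rot: [0.899, 0.437, 0.001, 0.001]
contact_force: [0.5, 0.4, 0.5]
finger_gap: 0.321
finger_force: 0.0
3.875 [0.5914 0.0451 0.1378] [ 3.139 -0.002  0.905] [-0.04  0.53  1.72  0.    0.89  0.63] [0.54 0.44 0.5 ]
handle [([317.4, 216.6], 0.59)]
nut [([49.0, 9.5], 0.51)]
```

View pics/w2c.png

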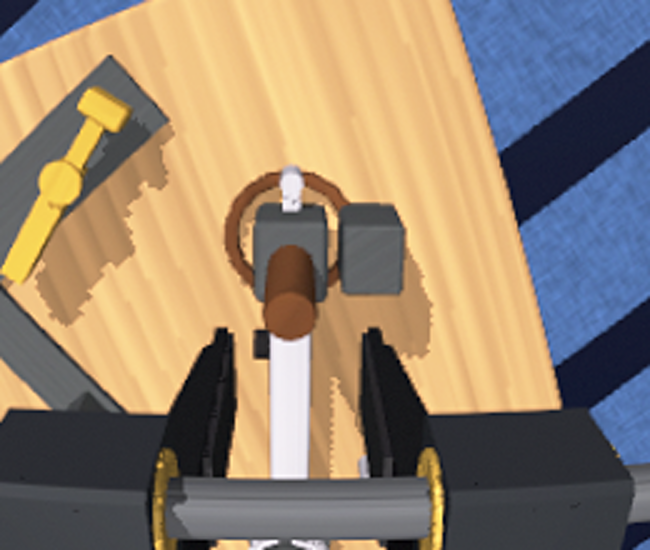

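The post top is at (316,227) in the picture, between the fingers at (294,232) and (345,232). It sits about 2 mm off-centre towards the pawl side. The nest ring is centred near (315,195).

```bash
python3 - <<'E'
from h import *
import json
np.set_printoptions(precision=4,suppress=True)
ci=json.load(open("w2.json"))["ci"]
s=get_state();Rm=R.from_quat(s["ee_rot"]).as_matrix()
p=atz("wrist",[316,226.8],.108,ci);print("post",p,"nest",atz("wrist",[315.3,195],.028,ci),s["ee_pos"])
print("tool delta",Rm.T@(p-s["ee_pos"]))
print("pin head",atz("wrist",[316.6,173],.046,ci))
E
```

```text
post [0.5907 0.0459 0.108 ] nest [0.5896 0.0463 0.028 ] [0.591  0.0452 0.1373]
tool delta [ 0.0003 -0.0008  0.0293]
pin head [0.6064 0.0655 0.046 ]
```

```bash
python3 -m creep '0 -0.001 0.02 0 0 0;0 -0.001 0.0475 0 0 0;0 -0.001 0.0475 0 0 0;0 -0.001 0.0475 0 0 0'
python3 -m creep '0 -0.003 0 0 0 0;0 -0.006 0 0 0 0;0 -0.006 0 0 0 0'
cat > g.py <<'E'
# guard: reports arm-frame tangential pull; exit 1 if beyond the spring by limit
from h import *
import sys
HUB=np.array([.5035,-.0635]);PH0=np.arctan2(.046+.0635,.5906-.5035)
s=get_state();Rm=R.from_quat(s["ee_rot"]).as_matrix();t=-Rm[:2,1];f=np.array(s["contact_force"])
post=np.array(s["ee_pos"])[:2]-t*.007;q=post-HUB
a=np.arctan2(q[1],q[0])-PH0;ex=-f[:2]@t-(5+8.4*a)
print("t %.2f a %.4f r %.4f z %.4f pull %.2f extra %.2f rad %.2f fz %.2f yawerr %.3f"%(s["clock"],a,np.linalg.norm(q),s["ee_pos"][2],-f[:2]@t,ex,f[:2]@Rm[:2,0],f[2],np.arctan2(Rm[1,0],Rm[0,0])-np.arctan2(q[1],q[0])))
sys.exit(int(ex>float(sys.argv[1])) if len(sys.argv)>1 else 0)
E
python3 g.py
```

```text
clock: 4.53
ee_pos: [0.5902, 0.046, 0.0893]
ee_rot: [0.899, 0.438, 0.001, 0.0]
contact_force: [-0.2, -0.7, -0.3]
finger_gap: 0.323
finger_force: 0.0
clock: 4.9
ee_pos: [0.5848, 0.05, 0.0884]
ee_rot: [0.899, 0.438, 0.0, 0.0]
contact_force: [0.5, -1.0, -0.1]
finger_gap: 0.319
finger_force: 0.0
t 4.90 a -0.0001 r 0.1395 z 0.0884 pull 0.95 extra -4.05 rad -0.48 fz -0.06 yawerr 0.007
```

```bash
python3 -m creep '-0.0005 -0.0070 0 0 0 -0.05;-0.0014 -0.0140 0 0 0 -0.1;-0.0026 -0.0208 0 0 0 -0.15;-0.0042 -0.0277 0 0 0 -0.2;-0.0061 -0.0344 0 0 0 -0.25;-0.0061 -0.0344 0 0 0 -0.25;-0.0061 -0.0344 0 0 0 -0.25' >/dev/null; python3 g.py; python3 -m creep '0 0 0 0 0 0;0 0 0 0 0 0'; python3 g.py
```

```text
t 5.78 a 0.2378 r 0.1397 z 0.0885 pull 7.84 extra 0.84 rad 2.34 fz -2.91 yawerr 0.019
clock: 6.02
ee_pos: [0.5559, 0.0661, 0.0884]
ee_rot: [0.838, 0.546, 0.002, 0.001]
contact_force: [6.6, -1.3, -3.4]
finger_gap: 0.322
finger_force: 3.5
t 6.03 a 0.2373 r 0.1397 z 0.0884 pull 6.54 extra -0.45 rad 1.42 fz -3.40 yawerr 0.020
```

```bash
python3 -m creep '-0.0005 -0.0070 0 0 0 -0.05;-0.0014 -0.0140 0 0 0 -0.1;-0.0026 -0.0208 0 0 0 -0.15;-0.0042 -0.0277 0 0 0 -0.2;-0.0061 -0.0344 0 0 0 -0.25;-0.0083 -0.0411 0 0 0 -0.3;-0.0083 -0.0411 0 0 0 -0.3;-0.0083 -0.0411 0 0 0 -0.3' >/dev/null; python3 g.py
python3 -m creep '-0.0003 -0.0042 0 0 0 -0.03;-0.0007 -0.0084 0 0 0 -0.06;-0.0007 -0.0084 0 0 0 -0.06' >/dev/null; python3 g.py
```

```text
t 7.03 a 0.5342 r 0.1396 z 0.0886 pull 10.41 extra 0.92 rad 6.17 fz -4.31 yawerr 0.023
t 7.40 a 0.5948 r 0.1396 z 0.0886 pull 9.43 extra -0.57 rad 6.09 fz -4.39 yawerr 0.023
```

```bash
python3 -m creep '-0.0003 -0.0042 0 0 0 -0.03;-0.0005 -0.0070 0 0 0 -0.05;-0.0005 -0.0070 0 0 0 -0.05' >/dev/null; python3 g.py 2.5 &&
python3 -m creep '-0.0001 -0.0010 0 0 0 -0.007;-0.0001 -0.0010 0 0 0 -0.007' >/dev/null && python3 g.py 2.5 &&
python3 -m creep '-0.0001 -0.0010 0 0 0 -0.007;-0.0001 -0.0010 0 0 0 -0.007' >/dev/null && python3 g.py 2.5 &&
python3 -m creep '-0.0001 -0.0010 0 0 0 -0.007;-0.0001 -0.0010 0 0 0 -0.007' >/dev/null && python3 g.py 2.5 &&
python3 -m creep '-0.0001 -0.0010 0 0 0 -0.007;-0.0001 -0.0010 0 0 0 -0.007' >/dev/null && python3 g.py 2.5 &&
python3 -m creep '-0.0001 -0.0010 0 0 0 -0.007;-0.0001 -0.0010 0 0 0 -0.007' >/dev/null && python3 g.py 2.5 &&
python3 -m creep '-0.0001 -0.0010 0 0 0 -0.007;-0.0001 -0.0010 0 0 0 -0.007' >/dev/null && python3 g.py 2.5 &&
python3 -m creep '-0.0001 -0.0010 0 0 0 -0.007;-0.0001 -0.0010 0 0 0 -0.007' >/dev/null && python3 g.py 2.5 &&
python3 -m creep '-0.0001 -0.0010 0 0 0 -0.007;-0.0001 -0.0010 0 0 0 -0.007' >/dev/null && python3 g.py 2.5
```

```text
t 7.78 a 0.6426 r 0.1395 z 0.0886 pull 10.34 extra -0.06 rad 7.20 fz -5.90 yawerr 0.024
t 8.03 a 0.6479 r 0.1395 z 0.0886 pull 12.79 extra 2.35 rad 7.40 fz -7.44 yawerr 0.026
t 8.28 a 0.6548 r 0.1395 z 0.0886 pull 12.22 extra 1.72 rad 7.89 fz -6.50 yawerr 0.026
t 8.53 a 0.6621 r 0.1395 z 0.0886 pull 13.10 extra 2.53 rad 9.11 fz -7.47 yawerr 0.026
```

```bash
for i in 1 2; do python3 -m creep '0 0 0 0 0 0' >/dev/null;python3 g.py; done;  python3 -m creep '-0.0001 -0.0010 0 0 0 -0.007;-0.0001 -0.0010 0 0 0 -0.007' >/dev/null && python3 g.py 3.2 &&
python3 -m creep '-0.0001 -0.0010 0 0 0 -0.007;-0.0001 -0.0010 0 0 0 -0.007' >/dev/null && python3 g.py 3.2 &&
python3 -m creep '-0.0001 -0.0010 0 0 0 -0.007;-0.0001 -0.0010 0 0 0 -0.007' >/dev/null && python3 g.py 3.2 &&
python3 -m creep '-0.0001 -0.0010 0 0 0 -0.007;-0.0001 -0.0010 0 0 0 -0.007' >/dev/null && python3 g.py 3.2
```

```text
t 8.65 a 0.6621 r 0.1395 z 0.0886 pull 13.06 extra 2.50 rad 8.60 fz -6.58 yawerr 0.026
t 8.78 a 0.6621 r 0.1395 z 0.0886 pull 11.94 extra 1.38 rad 9.04 fz -6.65 yawerr 0.026
t 9.03 a 0.6692 r 0.1393 z 0.0887 pull 12.34 extra 1.71 rad 7.61 fz -7.29 yawerr 0.026
t 9.28 a 0.6765 r 0.1393 z 0.0887 pull 12.61 extra 1.93 rad 9.32 fz -5.05 yawerr 0.025
t 9.53 a 0.6835 r 0.1393 z 0.0887 pull 12.94 extra 2.20 rad 9.74 fz -6.34 yawerr 0.025
t 9.78 a 0.6908 r 0.1392 z 0.0887 pull 12.40 extra 1.60 rad 8.48 fz -6.49 yawerr 0.025
```

```bash
python3 -m creep '0.0001 -0.0010 0 0 0 -0.007;0.0001 -0.0010 0 0 0 -0.007' >/dev/null && python3 g.py 3.4 &&
python3 -m creep '0.0001 -0.0010 0 0 0 -0.007;0.0001 -0.0010 0 0 0 -0.007' >/dev/null && python3 g.py 3.4 &&
python3 -m creep '0.0001 -0.0010 0 0 0 -0.007;0.0001 -0.0010 0 0 0 -0.007' >/dev/null && python3 g.py 3.4 &&
python3 -m creep '0 -0.0010 0 0 0 -0.007;0 -0.0010 0 0 0 -0.007' >/dev/null && python3 g.py 3.4 &&
python3 -m creep '0 -0.0010 0 0 0 -0.007;0 -0.0010 0 0 0 -0.007' >/dev/null && python3 g.py 3.4 &&
python3 -m creep '0 -0.0010 0 0 0 -0.007;0 -0.0010 0 0 0 -0.007' >/dev/null && python3 g.py 3.4 &&
python3 -m creep '0 -0.0010 0 0 0 -0.007;0 -0.0010 0 0 0 -0.007' >/dev/null && python3 g.py 3.4 &&
python3 -m creep '0 -0.0010 0 0 0 -0.007;0 -0.0010 0 0 0 -0.007' >/dev/null && python3 g.py 3.4
```

```text
t 10.03 a 0.6979 r 0.1392 z 0.0887 pull 13.08 extra 2.22 rad 7.20 fz -5.37 yawerr 0.025
t 10.28 a 0.7053 r 0.1392 z 0.0887 pull 12.01 extra 1.09 rad 5.98 fz -5.33 yawerr 0.024
t 10.53 a 0.7133 r 0.1393 z 0.0887 pull 12.47 extra 1.48 rad 5.06 fz -4.98 yawerr 0.024
t 10.78 a 0.7213 r 0.1393 z 0.0887 pull 11.65 extra 0.59 rad 5.14 fz -6.36 yawerr 0.023
t 11.03 a 0.7291 r 0.1393 z 0.0887 pull 10.38 extra -0.74 rad 5.08 fz -4.73 yawerr 0.022
t 11.28 a 0.7361 r 0.1394 z 0.0887 pull 11.53 extra 0.34 rad 4.15 fz -5.56 yawerr 0.022
t 11.53 a 0.7430 r 0.1393 z 0.0887 pull 11.73 extra 0.49 rad 4.73 fz -4.23 yawerr 0.022
t 11.78 a 0.7503 r 0.1394 z 0.0887 pull 11.34 extra 0.04 rad 4.35 fz -5.11 yawerr 0.022
```

The pull fell by about 1.5 N near 0.725 rad, so the pin has probably passed the pawl. I'll ease back to test that.

```bash
python3 -m creep '0 0.0010 0 0 0 0.007;0 0.0010 0 0 0 0.007' >/dev/null ; python3 g.py 
python3 -m creep '0 0.0010 0 0 0 0.007;0 0.0020 0 0 0 0.014;0 0.0020 0 0 0 0.014' >/dev/null ; python3 g.py
python3 -m creep '0 0.0010 0 0 0 0.007;0 0.0010 0 0 0 0.007' >/dev/null ; python3 g.py 
python3 -m creep '0 0.0010 0 0 0 0.007;0 0.0010 0 0 0 0.007' >/dev/null ; python3 g.py 
python3 -m creep '0 0.0010 0 0 0 0.007;0 0.0010 0 0 0 0.007' >/dev/null ; python3 g.py
```

```text
t 12.03 a 0.7422 r 0.1394 z 0.0886 pull 11.18 extra -0.06 rad 4.80 fz -5.13 yawerr 0.022
t 12.40 a 0.7290 r 0.1393 z 0.0887 pull 11.49 extra 0.37 rad 5.57 fz -5.12 yawerr 0.022
t 12.65 a 0.7276 r 0.1393 z 0.0886 pull 7.38 extra -3.74 rad 5.26 fz -1.55 yawerr 0.016
t 12.90 a 0.7271 r 0.1391 z 0.0885 pull 4.83 extra -6.28 rad 3.89 fz 2.53 yawerr 0.010
t 13.15 a 0.7267 r 0.1388 z 0.0882 pull 2.63 extra -8.47 rad 0.30 fz 1.95 yawerr 0.003
```

The catch holds at about 0.727 rad. I'll unload the rest, then centre the fingers on the post.

```bash
python3 -m creep '0 0.0010 0 0 0 0;0 0.0010 0 0 0 0' >/dev/null ; python3 g.py 
python3 -m creep '0 0.0010 0 0 0 0;0 0.0020 0 0 0 0;0 0.0020 0 0 0 0' >/dev/null ; python3 g.py
python3 -m creep '0 0.0010 0 0 0 0;0 0.0020 0 0 0 0;0 0.003 0 0 0 0;0 0.003 0 0 0 0;0 0.003 0 0 0 0' ; python3 g.py;  python3 w.py w3 handle nest tip
python3 -c "
import cv2;i=cv2.imread('pics/w3.png')[60:320,180:460];cv2.imwrite('pics/w3c.png',cv2.resize(i,None,fx=2,fy=2,interpolation=2))"
```

```text
t 13.40 a 0.7247 r 0.1389 z 0.0878 pull 0.43 extra -10.66 rad -0.15 fz -0.55 yawerr 0.005
t 13.78 a 0.7065 r 0.1390 z 0.0880 pull 0.20 extra -10.73 rad -0.41 fz 0.39 yawerr 0.023
clock: 14.4
ee_pos: [0.4946, 0.0751, 0.088]
ee_rot: [0.686, 0.727, 0.0, -0.0]
contact_force: [-0.1, -0.2, -0.3]
finger_gap: 0.322
finger_force: 0.0
t 14.40 a 0.6854 r 0.1391 z 0.0880 pull -0.13 extra -10.88 rad -0.18 fz -0.30 yawerr 0.045
14.4 [0.4946 0.0751 0.088 ] [-3.142 -0.     1.629] [ 0.02  0.49  1.99  0.    0.66 -0.04] [-0.12 -0.19 -0.3 ]
handle [([319.5, 245.7], 0.66)]
nest [([421.8, 242.8], 0.6), ([318.8, 336.9], 0.6)]
tip [([322.7, 182.1], 0.61)]
```

View pics/w3c.png

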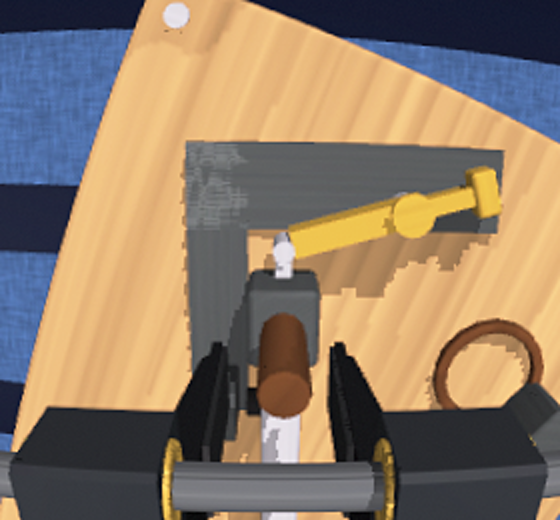

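The pin rests against the pawl's end at (320,180), the post stands clear of both fingers, and the empty ring is centred near (424,245). I'll lift off, then locate the walnut.

```bash
python3 -m creep '0 0 -0.03 0 0 0;0 0 -0.08 0 0 0;0 0 -0.13 0 0 0;0 0 -0.14 0 0 0;0 0 -0.14 0 0 0' 0.32; python3 - <<'E'
from h import *
np.set_printoptions(precision=4,suppress=True)
import json
print("nest",atz("wrist",[424.5,245],.028,json.load(open("w3.json"))["ci"]))
x,e=tri(ray("scene",[265.4,267]),ray("top",[422.4,183.3]));print("nut",x,e)
s=get_state();Rm=R.from_quat(s["ee_rot"]).as_matrix()
Rn=R.from_euler("xyz",[np.pi,0,np.radians(165)])
dR=R.from_matrix(Rm.T@Rn.as_matrix()).as_rotvec()
# hover so the wrist camera looks at the nut well: offset TCP by -0.05 along new tool x
g=np.array([x[0],x[1],.20])-0.04*Rn.as_matrix()[:,0]
print("d",Rm.T@(g-s["ee_pos"]),dR,s["ee_pos"])
E
```

```text
clock: 15.22
ee_pos: [0.4946, 0.0751, 0.228]
ee_rot: [0.686, 0.727, 0.0, 0.0]
contact_force: [-0.6, 0.2, 0.3]
finger_gap: 0.319
finger_force: 0.0
nest [0.5889 0.0495 0.028 ]
nut [ 0.5244 -0.2762  0.0193] [1.1, 1.1]
d [-0.3651  0.0474  0.028 ] [ 0.0006  0.0004 -1.251 ] [0.4946 0.0751 0.228 ]
```

```bash
python3 -m creep '-0.3651 0.0474 0.028 0 0 -1.251;-0.3651 0.0474 0.028 0 0 -1.251;-0.3651 0.0474 0.028 0 0 -1.251;-0.3651 0.0474 0.028 0 0 -1.251;-0.3651 0.0474 0.028 0 0 -1.251;-0.3651 0.0474 0.028 0 0 -1.251;-0.3651 0.0474 0.028 0 0 -1.251;-0.3651 0.0474 0.028 0 0 -1.251;-0.3651 0.0474 0.028 0 0 -1.251;-0.3651 0.0474 0.028 0 0 -1.251' 0.65; python3 w.py w4 nut
python3 -c "
import cv2;i=cv2.imread('pics/w4.png')[60:330,150:490];cv2.imwrite('pics/w4c.png',cv2.resize(i,None,fx=2,fy=2,interpolation=2))"
```

```text
clock: 16.48
ee_pos: [0.5632, -0.2855, 0.1999]
ee_rot: [0.131, 0.991, 0.0, -0.0]
contact_force: [-0.5, 0.2, -0.2]
finger_gap: 0.649
finger_force: 0.0
16.475 [ 0.5632 -0.2855  0.1999] [ 3.141 -0.     2.879] [-0.57  0.51  1.56  0.    1.07 -1.88] [-0.45  0.2  -0.24]
nut [([352.4, 191.0], 0.84), ([319.2, 140.4], 0.71), ([322.5, 83.6], 0.6), ([183.4, 9.9], 0.46)]
```

View pics/w4c.png

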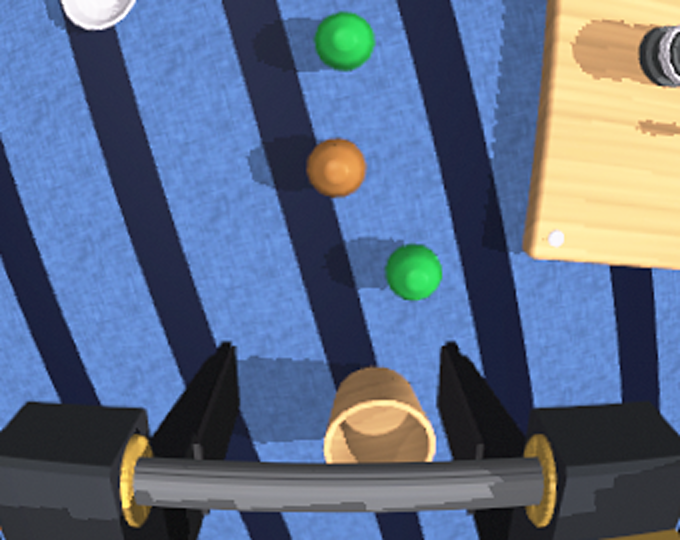

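The brown walnut is at (318,143), with greens at (322,81) and (357,196). I choose the brown one.

```bash
python3 - <<'E'
from h import *
np.set_printoptions(precision=4,suppress=True)
import json
ci=json.load(open("w4.json"))["ci"]
r=ray("wrist",[318,143.3],ci)
print(tri(r,ray("top",[422.4,183.3])),tri(r,ray("scene",[265.4,267])),tri(r,ray("scene",[265.4,267]),ray("top",[422.4,183.3])))
p=atz("wrist",[318,143.3],.020,ci);print(p)
s=get_state();Rm=R.from_quat(s["ee_rot"]).as_matrix()
print(Rm.T@(np.array([p[0],p[1],.10])-s["ee_pos"]),Rm.T@(np.array([p[0],p[1],.027])-s["ee_pos"]))
E
```

```text
(array([ 0.5236, -0.2763,  0.0219]), [0.3, 0.3]) (array([ 0.5247, -0.2759,  0.019 ]), [0.7, 0.7]) (array([ 0.5243, -0.2763,  0.0192]), [0.2, 1.2, 1.0])
[ 0.5241 -0.2764  0.02  ]
[ 0.0403 -0.0011  0.1002] [ 0.0403 -0.0011  0.1732]
```

```bash
python3 -m creep '0.0403 -0.0011 0.05 0 0 0;0.0403 -0.0011 0.10 0 0 0;0.0403 -0.0011 0.14 0 0 0;0.0403 -0.0011 0.165 0 0 0;0.0403 -0.0011 0.1732 0 0 0;0.0403 -0.0011 0.1732 0 0 0;0.0403 -0.0011 0.1732 0 0 0' 0.65
python3 -m creep '0 0 0 0 0 0;0 0 0 0 0 0;0 0 0 0 0 0;0 0 0 0 0 0;0 0 0 0 0 0;0 0 0 0 0 0;0 0 0 0 0 0;0 0 0 0 0 0' 0.0
```

```text
clock: 17.45
ee_pos: [0.5245, -0.2775, 0.028]
ee_rot: [0.131, 0.991, -0.0, 0.001]
contact_force: [0.6, -0.8, -0.1]
finger_gap: 0.653
finger_force: 0.0
clock: 18.45
ee_pos: [0.524, -0.2772, 0.0268]
ee_rot: [0.131, 0.991, 0.0, 0.0]
contact_force: [0.6, 1.6, 2.8]
finger_gap: 0.24
finger_force: 26.9
```

```bash
python3 w.py w5 nut; python3 -c "
import cv2;i=cv2.imread('pics/w5.png')[130:350,210:430];cv2.imwrite('pics/w5c.png',cv2.resize(i,None,fx=2.5,fy=2.5,interpolation=2))"
```

```text
18.45 [ 0.524  -0.2772  0.0268] [3.141 0.    2.88 ] [-0.6   0.68  1.8   0.    0.66 -1.91] [0.57 1.55 2.81]
nut [([328.5, 125.0], 0.94), ([320.4, 227.4], 0.86)]
```

View pics/w5c.png

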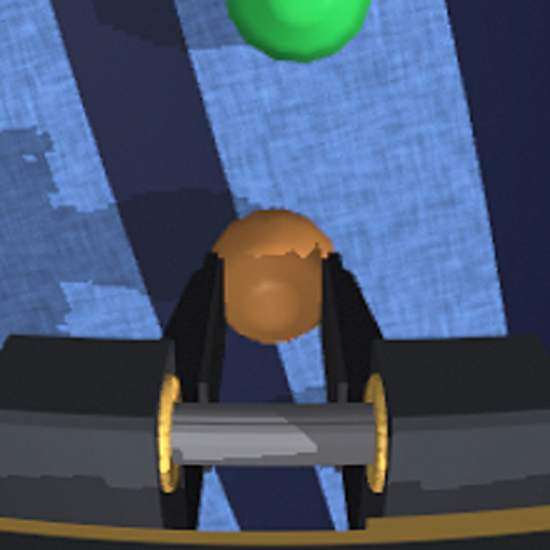

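```bash
python3 - <<'E'
from h import *
import json
ci=json.load(open("w5.json"))["ci"]
s=get_state();Rm=R.from_quat(s["ee_rot"]).as_matrix();p=np.array(s["ee_pos"])
P=lambda v:np.round(proj("wrist",p+Rm@np.array(v),ci),1).tolist()
for w in(.0114,.017):
  for z in(.0,.017):
    for x in(-.01,.01): print(w,z,x,P([x,w,z]),P([x,-w,z]))
B=np.array([.5243,-.2763,0])
for r,h in((.017,.015),(.017,.023),(.0,.038)):
    print(r,h,[np.round(proj("wrist",B+[0,0,h]+Rm@np.array(v)*r,ci),1).tolist() for v in([0,1,0],[0,-1,0],[1,0,0])])
E
```

```text
0.0114 0.0 -0.01 [337.3, 259.2] [301.3, 259.2]
0.0114 0.0 0.01 [338.1, 230.3] [300.6, 230.3]
0.0114 0.017 -0.01 [335.9, 247.4] [302.6, 247.3]
0.0114 0.017 0.01 [336.6, 220.2] [302.0, 220.1]
0.017 0.0 -0.01 [346.1, 259.1] [292.5, 259.1]
0.017 0.0 0.01 [347.2, 230.3] [291.4, 230.2]
0.017 0.017 -0.01 [344.1, 247.3] [294.4, 247.3]
0.017 0.017 0.01 [345.0, 220.2] [293.5, 220.1]
0.017 0.015 [[346.6, 237.2], [294.8, 237.2], [320.8, 212.9]]
0.017 0.023 [[347.7, 242.4], [293.9, 242.4], [320.9, 217.4]]
0.0 0.038 [[320.9, 253.5], [320.9, 253.5], [320.9, 253.5]]
```

```bash
python3 -m creep '0 0 -0.01 0 0 0;0 0 -0.03 0 0 0;0 0 -0.06 0 0 0;0 0 -0.10 0 0 0;0 0 -0.10 0 0 0;0 0 -0.10 0 0 0'; python3 w.py w6 nut; python3 -c "
import cv2,numpy as np;i=cv2.imread('pics/w6.png')[130:350,210:430];cv2.imwrite('pics/w6c.png',cv2.resize(i,None,fx=2.5,fy=2.5,interpolation=2))"
```

```text
clock: 19.3
ee_pos: [0.5237, -0.2772, 0.1266]
ee_rot: [0.131, 0.991, 0.0, -0.0]
contact_force: [0.2, 0.0, -0.7]
finger_gap: 0.244
finger_force: 26.2
19.3 [ 0.5237 -0.2772  0.1266] [ 3.142 -0.     2.88 ] [-0.6   0.54  1.73 -0.    0.87 -1.91] [ 0.18  0.04 -0.72]
nut [([365.3, 248.4], 0.89), ([319.3, 228.4], 0.69), ([326.0, 117.9], 0.64)]
```

View pics/w6c.png

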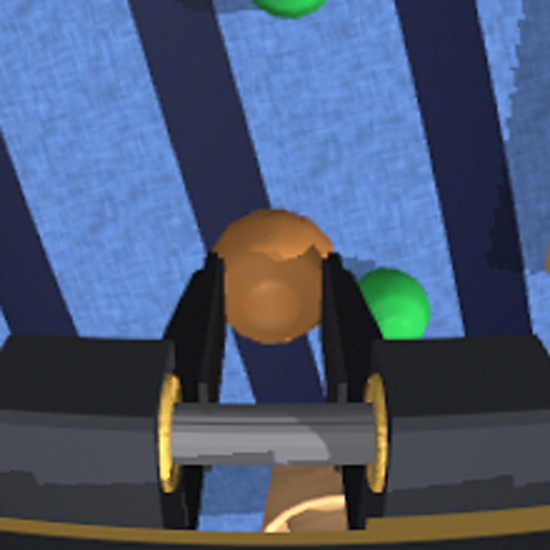

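The walnut is held upright and unchanged in the fingers. I'll carry it near the nest and take a fresh look before lowering.

```bash
python3 - <<'E'
from h import *
np.set_printoptions(precision=4,suppress=True)
s=get_state();Rm=R.from_quat(s["ee_rot"]).as_matrix()
Rn=R.from_euler("xyz",[np.pi,0,np.radians(51.7+90)]).as_matrix()
g=np.array([.5895,.0468,.19])-0.045*Rn[:,0]
print("d",Rm.T@(g-s["ee_pos"]),R.from_matrix(Rm.T@Rn).as_rotvec(),g)
E
```

```text
d [-0.0211  0.3121 -0.064 ] [ 0.0003 -0.0017  0.4066] [0.6248 0.0189 0.19  ]
```

```bash
python3 -m creep '0 0.01 -0.05 0 0 0;-0.004 0.06 -0.064 0 0 0.08;-0.008 0.12 -0.064 0 0 0.16;-0.012 0.18 -0.064 0 0 0.24;-0.016 0.24 -0.064 0 0 0.32;-0.0211 0.29 -0.064 0 0 0.4066;-0.0211 0.3121 -0.064 0 0 0.4066;-0.0211 0.3121 -0.064 0 0 0.4066;-0.0211 0.3121 -0.064 0 0 0.4066;-0.0211 0.3121 -0.064 0 0 0.4066'; python3 w.py w7 nest nut handle; python3 -c "
import cv2,numpy as np;i=cv2.imread('pics/w7.png')[20:320,160:500];cv2.imwrite('pics/w7c.png',cv2.resize(i,None,fx=2,fy=2,interpolation=2))"
```

```text
clock: 20.65
ee_pos: [0.6249, 0.0173, 0.1908]
ee_rot: [0.329, 0.944, -0.0, -0.0]
contact_force: [-0.0, -0.3, 0.7]
finger_gap: 0.242
finger_force: 26.2
20.65 [0.6249 0.0173 0.1908] [-3.141 -0.     2.472] [-0.08  0.51  1.58 -0.    1.05 -0.98] [-0.01 -0.28  0.68]
nest [([317.7, 138.2], 0.58)]
nut [([320.1, 227.6], 0.85), ([104.6, 204.1], 0.73), ([165.7, 273.9], 0.64)]
handle [([282.1, 46.0], 0.73), ([540.1, 23.7], 0.6), ([253.5, 74.7], 0.35), ([304.5, 39.3], 0.19)]
```

View pics/w7c.png

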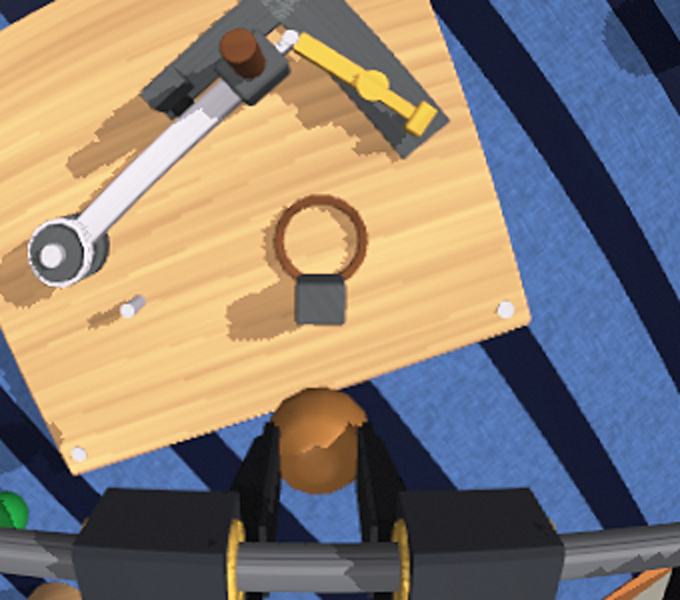

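The ring is centred near (320,140), with its outer edge from 297 to 344 and its top edge at 117. The anvil is at (320,170) and the walnut at (320,240). The arm is still hooked, with its post at (280,45).

```bash
python3 - <<'E'
from h import *
import json
from scipy.optimize import least_squares
np.set_printoptions(precision=4,suppress=True)
ci=json.load(open("w7.json"))["ci"]
s=get_state();Rm=R.from_quat(s["ee_rot"]).as_matrix()
t=np.linspace(0,2*np.pi,181)
def ext(c):
    q=np.array([proj("wrist",[c[0]+.026*np.cos(a),c[1]+.026*np.sin(a),.028],ci) for a in t])
    return np.array([q[:,0].min(),q[:,0].max(),q[:,1].min()])
c=least_squares(lambda c:ext(c)-[297,344,117],[.5895,.0468],diff_step=1e-3).x
print("nest fit",c,ext(c),"net",atz("wrist",[317.7,138.2],.022,ci))
for n in([*c],[.5895,.0468]):
    print(Rm.T@(np.array([*n,.022+.0268])-s["ee_pos"]))
E
```

```text
nest fit [0.5908 0.0464] [296.6027 344.398  117.0109] net [0.5871 0.0454 0.022 ]
[0.0445 0.001  0.1421]
[0.0457 0.0005 0.1421]
```

```bash
python3 -m creep '0.025 0 0.03 0 0 0;0.046 0.0007 0.06 0 0 0;0.046 0.0007 0.09 0 0 0;0.046 0.0007 0.09 0 0 0;0.046 0.0007 0.09 0 0 0;0.046 0.0007 0.09 0 0 0'; python3 - <<'E'
from h import *
np.set_printoptions(precision=4,suppress=True)
s=get_state();Rm=R.from_quat(s["ee_rot"]).as_matrix()
print(Rm.T@(np.array([.5902,.0465,.0488])-s["ee_pos"])+[.0015,0,0],s["ee_pos"],np.degrees(np.arctan2(Rm[1,0],Rm[0,0])))
E
```

```text
clock: 21.6
ee_pos: [0.5901, 0.0476, 0.1021]
ee_rot: [0.328, 0.945, 0.0, 0.001]
contact_force: [0.2, -0.7, -0.1]
finger_gap: 0.244
finger_force: 26.2
[ 0.0008 -0.0009  0.0533] [0.5901 0.0476 0.1021] 141.69060846762247
```

```bash
python3 -m creep '0.0008 -0.0009 0.015 0 0 0;0.0008 -0.0009 0.03 0 0 0;0.0008 -0.0009 0.04 0 0 0;0.0008 -0.0009 0.046 0 0 0;0.0008 -0.0009 0.05 0 0 0;0.0008 -0.0009 0.052 0 0 0;0.0008 -0.0009 0.052 0 0 0;0.0008 -0.0009 0.052 0 0 0'
```

```text
clock: 22.6
ee_pos: [0.5884, 0.0476, 0.0491]
ee_rot: [0.328, 0.945, 0.0, 0.0]
contact_force: [-0.5, -0.2, -0.1]
finger_gap: 0.243
finger_force: 26.2
```

```bash
python3 -m creep '0 0 0.0006 0 0 0;0 0 0.0006 0 0 0;0 0 0.0006 0 0 0'; python3 -m creep '0 0 0 0 0 0;0 0 0 0 0 0;0 0 0 0 0 0;0 0 0 0 0 0;0 0 0 0 0 0' 0.5;python3 -m creep '0 0 -0.01 0 0 0;0 0 -0.03 0 0 0;0 0 -0.06 0 0 0;0 0 -0.10 0 0 0;-0.03 0 -0.14 0 0 0;-0.045 0 -0.15 0 0 0;-0.045 0 -0.15 0 0 0;-0.045 0 -0.15 0 0 0'; python3 w.py w8 nest nut handle tip; python3 -c "
import cv2,numpy as np;i=cv2.imread('pics/w8.png')[20:320,160:500];cv2.imwrite('pics/w8c.png',cv2.resize(i,None,fx=2,fy=2,interpolation=2))"
```

```text
clock: 22.98
ee_pos: [0.5886, 0.0476, 0.0488]
ee_rot: [0.328, 0.945, 0.0, 0.001]
contact_force: [-0.3, -0.2, 6.2]
finger_gap: 0.241
finger_force: 27.5
clock: 23.6
ee_pos: [0.5882, 0.0476, 0.0482]
ee_rot: [0.328, 0.945, 0.0, -0.0]
contact_force: [0.5, 0.4, -0.7]
finger_gap: 0.498
finger_force: 0.0
clock: 24.6
ee_pos: [0.6227, 0.0201, 0.1977]
ee_rot: [0.328, 0.945, -0.0, -0.001]
contact_force: [0.4, 0.1, 0.2]
finger_gap: 0.501
finger_force: 0.0
24.6 [0.6227 0.0201 0.1977] [-3.141 -0.001  2.473] [-0.07  0.5   1.58  0.    1.06 -0.98] [0.42 0.15 0.22]
nest [([318.1, 139.8], 0.78)]
nut [([109.4, 205.3], 0.86), ([167.2, 273.3], 0.74), ([321.4, 143.0], 0.59)]
handle [([280.2, 53.6], 0.68)]
tip [([303.6, 44.4], 0.98)]
```

View pics/w8c.png

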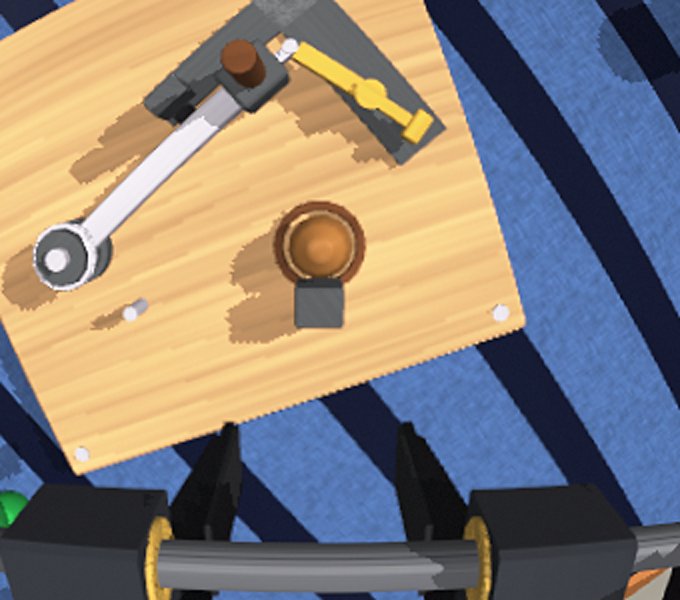

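The walnut stands upright and central in the ring at (321,143), clear of the anvil. The arm is still hooked with its pin on the pawl at (304,44), and the tool is clear of everything. I'm handing in.

```bash
python3 -c "
from cell import *
print(hand_in())"
```

```text
the job is handed in; nothing more can be done
None
```

The hammer arm is drawn and held by the catch at about 0.73 rad, the walnut stands upright in the nest, and the job was handed in at about 25 s on the robot's clock; the hand-in returned no verdict.

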